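# Space and press a test tile in the specimen tray

### The job

Two white-topped ceramic test tiles lie in the two bays of the metal specimen tray, each with a gap between its left side and the bay wall. Take the upright blue spacer plate out of its stand, slide it right down to the tray floor in the one gap that is wide enough for it, facing the tile squarely near its middle, and with it push that tile sideways until the tile lies flush against the opposite wall of its bay. Finish while still gripping the spacer and holding the tile pressed flush with a steady gentle push of about 5 to 20 newtons; do not press the spacer on the other tile, and do not disturb that tile or the bottles and jars nearby.

Things in the scene. Friction and masses are not known exactly. Their poses are not given: they have to be found in the camera images.
- tray: Fixed metal tray, 96 x 200 x 26 mm (x, y, z); origin: centre of its underside; +y to the robot's left, turned at most 0.35 rad. Floor top 8 mm above the origin; dark 12 mm cross walls, 26 mm high, centred at y = -94, 0, +94 mm, leave two bays 82 mm long (y) and 72 mm wide between low rails 16 mm high. In each bay a loose tile lies near the -y wall, the larger gap is on its +y side.
- bay_right (a point): Centre of the floor of the tray's right-hand bay (8 mm above the tray's underside, tray y = -47 mm); axes as the tray's. Its walls' faces are at y = -41 and +41 mm from here; the tile is pressed flush to the one at -41.
- bay_left (a point): The same for the left-hand bay (tray y = +47 mm).
- tile_a: Narrower tile, white glaze on red-brown body, 64 x 60 x 18 mm (x, y, z), 0.2 kg, loose in either bay. Origin: middle of the lower edge of its -y face, so it spans y = 0 to +60 and z = 0 to 18 mm; axes as the tray's within 0.02 rad. At the start 3 to 6 mm off the bay's -y wall; the gap at its +y face is 16 to 19 mm and takes the spacer.
- tile_b: Wider tile, same look, 64 x 73 x 18 mm, in the other bay; origin likewise in the middle of the lower edge of its -y face. Its gaps are only 3 to 6 mm, too narrow for the spacer. To be left alone.
- spacer_center (a point): Centre (half-way up) of the blue spacer plate, 46 x 10 x 80 mm (x, y, z), about 0.08 kg, upright, its underside 40 mm below this point. Grasp it from above across its 10 mm thickness (y); both faces are alike. When it pushes the tile its centre should be opposite the tile's middle (x = 0 of the tile).
- spacer: The same spacer plate; origin at the centre of its underside, axes as its point.
- stand: Fixed grey plastic stand, 74 x 47 x 30 mm, origin at the centre of its underside. The spacer stands in its slot (50 x 13 mm, along the stand's x), the slot's floor 6 mm above the origin, so the spacer's top is 86 mm above it; its axes are the spacer's at the start.
- stirrer_hotplate: Fixed stirrer hot plate between stand and tray, 224 x 192 x 116 mm (x, y, z), origin at the centre of its underside, always at the same place; carry the spacer over it or round its front (robot) side.
- amber_bottle: Small amber bottle with a white cap, 40 x 40 x 81 mm, origin at its underside; bystander.
- lidded_jar: White jar with a red lid, 45 x 45 x 62 mm, origin at its underside; bystander.
- glass_jar: Small clear glass weighing bottle with a knob lid, 37 x 37 x 52 mm, origin at its underside; bystander.
There are look-alikes about, which are no part of the job. What is shaped like the spacer but pink or red is not meant.

How it is judged:
By the outcome, as a careful person would: the job done as asked, in the order asked, and still so for the second after the job is handed in, while the arm keeps its last pose, push and grip.
It also fails if it takes over 43 s, if anything falls off the work surface, if the arm or the gripper's body presses on something with over 40 N, if the wrist force passes 120 N, or if a joint passes its speed limit or range.

### The arm

A 7-joint arm with a two-finger parallel gripper is mounted at the origin on a cart in front of the work surface, level with it; the furniture and walls round the work are solid. World frame = base frame: x ahead of the robot, y to its left, z up, the work surface at z = 0. Lengths are in m, angles in rad, forces in N, time in s.
With the tool pointing down it reaches from about 0.35 to 0.9 m from the base axis. Payload 8.1 kg.
Tool frame: the origin (TCP) lies midway between the tips of the shut fingers; the grasp point (between the pads) lies 19 mm behind it (ctrl.pinch_z is the distance from the TCP to the grasp point, in m); x points along the fingers, z is the direction in which the jaws open and shut, and the axes are right-handed (so a half turn about x gives the same grasp; the last joint's range is limited). The gripper opens to 85 mm and grips with 20 to 120 N. Pads are 22 mm wide; open, the fingers measure 114 mm over their backs; the gripper's body (76 mm by 85 mm) begins 54 mm behind the grasp point. The pads swing forward as they close: fully open they stand 13 mm farther back than shut.
Start: joints at [1.081, 0.434, 0.025, 1.573, -0.012, 1.134, -0.075], TCP at [0.236, -0.579, 0.231] pointing down, gripper open.
Joint ranges: [-2.62, 2.62], [-0.44, 2.09], [-1.27, 1.32], [0.08, 2.57], [-1.32, 4.46], [0.12, 2], [-2.74, 2.74]. Speed limits (rad/s): [2.22, 2.22, 3.01, 3.01, 3.14, 3.14, 3.14].

### API

Orientations are given as [roll, pitch, yaw] about the fixed x, y, z axes, in that order (R = Rz(yaw) Ry(pitch) Rx(roll)).
In Python, from cell import ctrl gives the robot as it stands.
- The arm moves only by the tool send_rows, never from a script. Its argument "series" is a list that holds one entry, the list of rows, each a list of 4 numbers: the shift along the tool's x, y, z scaled (see below), then the turn about the tool's x scaled (see below). In form: [[[x, y, z, spin], ...]]. A call has 1 to 20 rows; each row shifts and turns the commanded pose from where the row before left it, along the tool's axes as they then stand; what a row does not reach is not made up. The controller multiplies each number of a shift by 0.025 m and each number of a turn by 0.08 rad. A row lasts 1/12 s, in which the tool goes at most 41.7 mm and 7.16 degrees, less where a joint would pass 70% of its speed; a pose out of reach is approached as far as the arm can. A call with a number of a shift or a turn outside -1 to 1 is refused whole. A call with a gripper value outside its range is refused whole. "jaw" is the opening, from 0 (shut) to 1 (fully open), set as the call begins (left out, the last holds). The fingers move at their own pace and stop on an object; "grip_force" is the grip in N (left out, the last holds). Time passes only in rows, so rows that do not move let the fingers close. It gives the time, the measured TCP pose, the force and the opening at its end, in the units of the state.
- ctrl.observe(): the state, without advancing time (a new reading comes with each control period).
- ctrl.snapshot(name): name is "scene" or "top"; returns a dict with "image" (480x640x3 uint8, blue, green, red), "fovy" (degrees; the focal length in pixels is half the picture's height over the tangent of half this angle, whatever the lens; pixels are square), "cx", "cy" (the principal point, pixels), "R" (3x3) and "t" (3): a world point X has camera coordinates R X + t. Camera axes: x right, y down, z forward; pixel columns grow to the right and rows downward; lengths in m; the calibration is good to about 2 mm. A picture is of the moment at which its call begins. There is no depth.
- ctrl.sign_off(): hands the job in, once; it reports no verdict.
The state is a dict: "time": time; "q": joint angles; "joint_velocities": joint speeds; "effort": joint torques, N m; "position": TCP position; "ee_rot": TCP orientation; "contact_force": force on the tool from outside, world axes, zero at the start; "torque": the same for the moment, N m; "finger_gap": opening from 0.0 (shut) to 1.0 (fully open).
Only numpy, scipy, OpenCV 4.12 (cv2) and the standard library are available. Lean on these libraries where they do the work, as an engineer would, in place of code of your own. Each camera call takes 0.05 s, during which the arm holds its last target. There are 200 camera calls.

## Working session

There is one attempt and no reset: what is moved stays moved. The work goes in short steps, Python scripts to look and compute and a tool call to move; the robot and the scene stay as the last step left them, time stands still between calls to the robot, and variables do not carry over. Pictures are saved under pics/ and viewed, about 8 in all and at most 12, crops included, and the job is handed in when it is done.

Besides the shell and the picture viewer there is one more tool, called after "Emit:" as name([rows], argument=value, ...), one row to a line, values as JSON. send_rows: Moves the arm, as the interface text tells. Shifts and turns lie within -1 to 1; 1 stands for 0.025 m of shift or 0.08 rad of turn. Its arguments: {"type":"object","properties":{"series":{"type":"array"},"jaw":{"type":"number"},"grip_force":{"type":"number"}},"required":["series"]}

```bash
mkdir -p pics; cat > h.py <<'E'
import numpy as np,cv2
from cell import ctrl
def snap(n):
    s=ctrl.snapshot(n); s['f']=240/np.tan(np.radians(s['fovy'])/2); s['R']=np.array(s['R']);s['t']=np.array(s['t']); return s
def ray(s,u,v,z):
    d=s['R'].T@np.array([(u-s['cx'])/s['f'],(v-s['cy'])/s['f'],1]); c=-s['R'].T@s['t']
    return c+d*(z-c[2])/d[2]
def proj(s,X):
    p=s['R']@np.array(X)+s['t']; return p[:2]/p[2]*s['f']+[s['cx'],s['cy']]
E
python3 - <<'E'
from h import *
for n in ('scene','top'):
    s=snap(n); cv2.imwrite(f'pics/{n}0.png',s['image']); print(n,s['f'],s['cx'],s['cy'],-s['R'].T@s['t'],s['R'].round(3).tolist())
o=ctrl.observe(); print(o['time'],o['position'],o['ee_rot'],o['contact_force'],o['finger_gap'],ctrl.pinch_z)
E
```

```text
scene 466.09176857156825 319.31821386048364 240.73319259205954 [-0.08933456  0.35797791  0.61893838] [[-0.406, -0.914, 0.022], [-0.578, 0.238, -0.781], [0.708, -0.33, -0.625]]
top 572.3968438115085 317.58468756665377 235.61329472847478 [0.45850569 0.04421197 1.08301653] [[-0.001, -1.0, -0.028], [-0.997, 0.003, -0.075], [0.075, 0.028, -0.997]]
0.1 [ 0.23554076 -0.57843305  0.23059122] [-3.03543995  1.56935994  2.06364299] [ 0.12918727 -0.38251131 -0.27228276] 0.9992912984175031 0.0187
```

View pics/scene0.png

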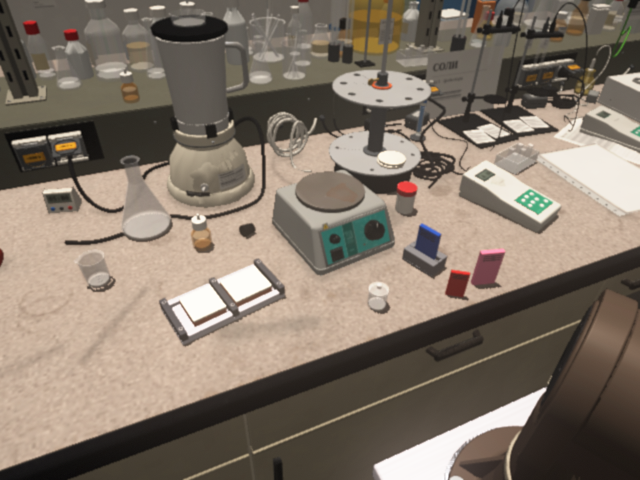

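View pics/top0.png

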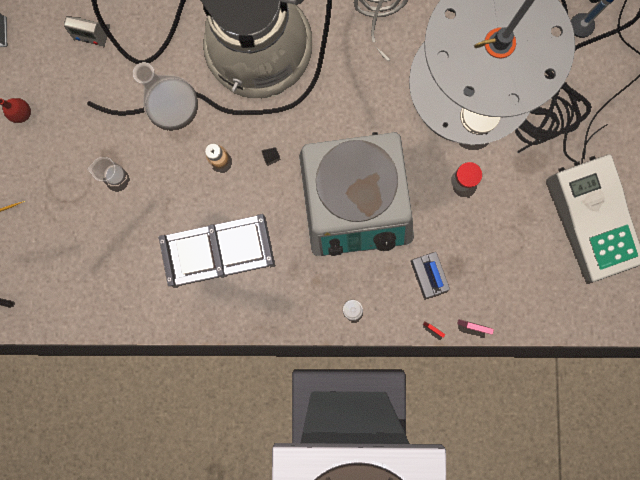

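The scene view shows the tray around (222,298), the stand with the blue spacer around (425,257), the hot plate between them, and red and pink decoys at (458,284) and (488,268). In the top view the tray is at (216,250), the spacer at (434,275) and the glass jar at (353,310).

```bash
python3 - <<'E'
from h import *
s=snap('top'); im=s['image']
a=cv2.resize(im[205:295,150:285],None,fx=5.5,fy=5.5,interpolation=cv2.INTER_CUBIC)[:, :]
cv2.imwrite('pics/tray.png',a)
hsv=cv2.cvtColor(im,cv2.COLOR_BGR2HSV)
for n in('top','scene'):
    q=s if n=='top' else snap('scene'); h=cv2.cvtColor(q['image'],cv2.COLOR_BGR2HSV)
    m=cv2.inRange(h,(108,130,50),(128,255,255)); 
    k,l,st,c=cv2.connectedComponentsWithStats(m)
    for i in range(1,k):
        if st[i,4]>40:
            pts=np.argwhere(l==i)[:,::-1].astype(np.float32); r=cv2.minAreaRect(pts); print(n,st[i],c[i],r); 
            if n=='top': print(*[ray(q,*p,.086).round(4) for p in cv2.boxPoints(r)],sep='\n')
    # bright tiles
m=cv2.inRange(im,(200,200,200),(255,255,255)); m[:215]=0;m[290:]=0;m[:,:150]=0;m[:,280:]=0
k,l,st,c=cv2.connectedComponentsWithStats(m)
for i in range(1,k):
    if st[i,4]>100:
        pts=np.argwhere(l==i)[:,::-1].astype(np.float32); r=cv2.minAreaRect(pts); print(st[i],r); P=np.array([ray(s,*p,.026) for p in cv2.boxPoints(r)]); print(P.round(4).tolist(),[np.linalg.norm(P[i]-P[i-1]).round(4) for i in range(4)])
# dark walls
m=(cv2.inRange(im,(0,0,0),(95,95,95))); m[:210]=0;m[292:]=0;m[:,:155]=0;m[:,278:]=0
k,l,st,c=cv2.connectedComponentsWithStats(m)
for i in range(1,k):
    if st[i,4]>60:
        pts=np.argwhere(l==i)[:,::-1].astype(np.float32); r=cv2.minAreaRect(pts); P=np.array([ray(s,*p,.026) for p in cv2.boxPoints(r)]); print('dark',st[i],r,P.round(4).tolist())
E
```

```text
top [429 262  14  26 145] [435.90344828 274.04827586] ((435.8118896484375, 273.8811950683594), (26.34365463256836, 5.695925712585449), 69.14553833007812)
[ 0.4864 -0.1198  0.086 ]
[ 0.4899 -0.129   0.086 ]
[ 0.4474 -0.1444  0.086 ]
[ 0.4439 -0.1352  0.086 ]
scene [420 224  20  13  69] [429.75362319 229.91304348] ((429.8247985839844, 229.90444946289062), (20.98968505859375, 3.192347764968872), 28.610462188720703)
[ 215  216   52   58 1906] ((240.40383911132812, 244.5192108154297), (50.59795379638672, 42.55719757080078), 78.69007110595703)
[[0.5607, 0.2662, 0.026], [0.5761, 0.1882, 0.026], [0.4837, 0.1691, 0.026], [0.4684, 0.2465, 0.026]] [np.float64(0.0944), np.float64(0.0795), np.float64(0.0943), np.float64(0.0789)]
[167 227  41  14 240] ((187.1316680908203, 233.11460876464844), (5.727128982543945, 41.41692352294922), 77.90524291992188)
[[0.5409, 0.3566, 0.026], [0.5569, 0.2808, 0.026], [0.5464, 0.2784, 0.026], [0.5304, 0.3541, 0.026]] [np.float64(0.0108), np.float64(0.0775), np.float64(0.0108), np.float64(0.0774)]
[ 169  234   48   50 1609] ((191.55609130859375, 258.5951232910156), 
[... 226 characters left out ...]
loat64(0.0776)]
dark [263 215  12  52 125] ((268.6216735839844, 240.49009704589844), (51.725894927978516, 7.383602142333984), 85.33314514160156) [[0.577, 0.176, 0.026], [0.5781, 0.1623, 0.026], [0.4822, 0.1539, 0.026], [0.4811, 0.1676, 0.026]]
dark [213 225  15  53  95] ((220.03546142578125, 250.92172241210938), (52.34591293334961, 12.068000793457031), 87.79740142822266) [[0.5587, 0.2691, 0.026], [0.5595, 0.2465, 0.026], [0.4622, 0.2416, 0.026], [0.4614, 0.2641, 0.026]]
dark [164 235  50  53 183] ((177.4110565185547, 269.13623046875), (65.19202423095703, 33.62374496459961), 41.26860427856445) [[0.4931, 0.4016, 0.026], [0.5402, 0.3609, 0.026], [0.4601, 0.2678, 0.026], [0.4136, 0.3084, 0.026]]
```

View pics/tray.png

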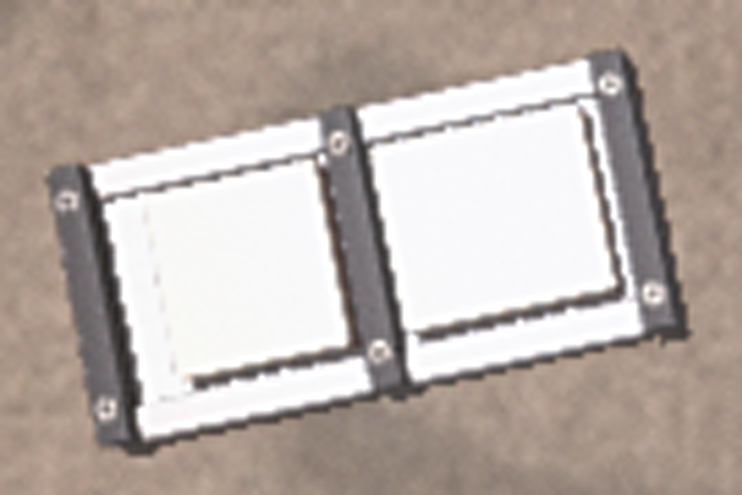

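The enlarged tray picture shows a wide gap at the left tile's left side: the tile edge is near crop column 150–185 and the wall's inner face near 90–130. So tile_a is in the left bay. The right-hand tile fills its bay. The wall screws at (67,202), (106,408), (338,143), (378,352), (610,85) and (653,293) serve as fiducials.

```bash
python3 - <<'E'
from h import *
from scipy.spatial.transform import Rotation as Ro
s=snap('top')
g=lambda x,y,z=.026: ray(s,(x+.5)/5.5-.5+150,(y+.5)/5.5-.5+205,z)
L1,L2,M1,M2,R1,R2=[g(*p) for p in [(67,202),(106,408),(338,143),(378,352),(610,85),(653,293)]]
c=(L1+L2+M1+M2+R1+R2)/6
ax=(L1+L2-R1-R2)/2; print('c',c,'len y',np.linalg.norm(ax),'yaw',np.arctan2(-ax[0],ax[1]), 'mid',(M1+M2)/2)
d=L1-L2+M1-M2+R1-R2; print('yaw x',np.arctan2(d[1],d[0]),np.linalg.norm(d)/3)
yaw=np.arctan2(-ax[0],ax[1]); 
ex=np.array([np.cos(yaw),np.sin(yaw),0]);ey=np.array([-np.sin(yaw),np.cos(yaw),0])
for n,p in dict(tl=(148,208),tl2=(165,345),bl=(190,383),tr=(320,165),br=(352,345),wl=(90,163),wl2=(138,440),bl0=(172,400)).items():
    q=g(*p)-c; print(n,(q@ex).round(4),(q@ey).round(4))
# spacer centre via two views of the top
t=snap('scene'); print('top pred in scene',proj(t,[.467,-.132,.086]))
o=ctrl.observe(); print(Ro.from_euler('xyz',o['ee_rot']).as_matrix().round(3), o['time'])
E
```

```text
c [0.51294695 0.2652173  0.026     ] len y 0.18872582493044365 yaw 0.20744659607103932 mid [0.51284949 0.26537667 0.026     ]
yaw x 0.20659666424513337 0.07180702661535521
tl 0.0279 0.0676
tl2 -0.0189 0.0707
bl -0.0332 0.0648
tr 0.03 0.0074
br -0.032 0.0085
wl 0.047 0.0841
wl2 -0.0484 0.0857
bl0 -0.0376 0.0718
top pred in scene [429.57316242 229.01676459]
[[-0.     0.926  0.377]
 [ 0.     0.377 -0.926]
 [-1.    -0.    -0.   ]] 0.3
```

```bash
cat >> h.py <<'E'
from scipy.spatial.transform import Rotation as Ro
def delta(target,zang):
    "units of shift (tool axes after spin) and spin"
    o=ctrl.observe(); R=Ro.from_euler('xyz',o['ee_rot']).as_matrix()
    a=np.arctan2(R[1,2],R[0,2]); sp=-(zang-a)
    R2=R@Ro.from_rotvec([sp,0,0]).as_matrix()
    print('units',(R2.T@(np.array(target)-o['position'])/.025).round(2),'spin',round(sp/.08,2),'pos',o['position'].round(4),'F',np.round(o['contact_force'],1),'gap',round(o['finger_gap'],3),'t',o['time'])
E
python3 - <<'E'
from h import *
s=snap('top')
for u,v,z in [(412,243,.0),(412,243,.03),(412,222,.1),(318,255,0),(318,255,.03),(312,232,.1),(400,135,.116),(300,150,.116),(353,310,.05),(467,178,.06)]: print(u,v,z,ray(s,u,v,z).round(3))
delta([.467,-.132,.16],-1.2228)
E
```

```text
412 243 0.0 [ 0.526 -0.104  0.   ]
412 243 0.03 [ 0.524 -0.099  0.03 ]
412 222 0.1 [ 0.556 -0.09   0.1  ]
318 255 0 [0.503 0.074 0.   ]
318 255 0.03 [0.502 0.073 0.03 ]
312 232 0.1 [0.539 0.082 0.1  ]
400 135 0.116 [ 0.704 -0.07   0.116]
300 150 0.116 [0.679 0.102 0.116]
353 310 0.05 [0.403 0.01  0.05 ]
467 178 0.06 [ 0.639 -0.195  0.06 ]
units [  2.85  14.79 -13.64] spin 0.48 pos [ 0.2357 -0.5787  0.2311] F [-0.4  0.4 -0.2] gap 1.001 t 0.35
```

Emit:
send_rows([
  [[0,0,0,0.48],[0.1,1,-0.91,0],[0.2,1,-0.91,0],[0.2,1,-0.91,0],[0.2,1,-0.91,0],[0.2,1,-0.91,0],[0.2,1,-0.91,0],[0.2,1,-0.91,0],[0.2,1,-0.91,0],[0.2,1,-0.91,0],[0.2,1,-0.91,0],[0.2,1,-0.91,0],[0.2,1,-0.91,0],[0.2,1,-0.91,0],[0.2,0.9,-0.91,0],[0.15,0.8,-0.82,0],[0,0,0,0],[0,0,0,0],[0,0,0,0]],
], jaw=0.6)

```text
time: 1.93
position: [0.4653, -0.1353, 0.1601]
ee_rot: [-0.864, 1.57, -2.086]
contact_force: [-0.2, -0.6, -0.4]
finger_gap: 0.601
```

```bash
python3 - <<'E'
from h import *
delta([.467,-.132,.043],-1.2228)
s=snap('scene'); t=snap('top')
a=s['image'][150:310,350:510]; b=t['image'][200:360,355:515]
cv2.imwrite('pics/app.png',np.hstack([cv2.resize(a,None,fx=2.5,fy=2.5),cv2.resize(b,None,fx=2.5,fy=2.5)]))
E
```

```text
units [ 4.68  0.11 -0.1 ] spin 0.0 pos [ 0.4653 -0.1353  0.1601] F [-0.2 -0.6 -0.4] gap 0.601 t 1.9333
```

View pics/app.png

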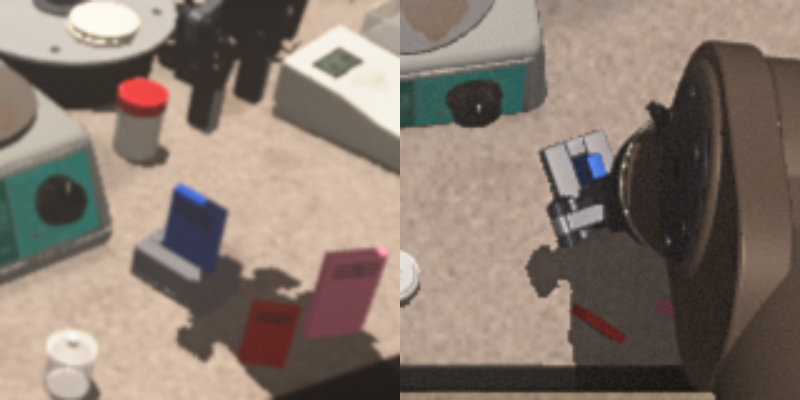

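The close-up shows the open fingers above the spacer, with tips near crop (205,125) and (250,95) on the left. That matches where the TCP projects (438,197 in the scene image), so I'm descending.

Emit:
send_rows([
  [[0.3,0.11,-0.1,0],[0.6,0,0,0],[0.6,0,0,0],[0.6,0,0,0],[0.6,0,0,0],[0.6,0,0,0],[0.5,0,0,0],[0.4,0,0,0],[0.3,0,0,0],[0.18,0,0,0],[0,0,0,0],[0,0,0,0]],
])

```text
time: 3.03
position: [0.4673, -0.1316, 0.0432]
ee_rot: [0.654, 1.571, -0.568]
contact_force: [0.1, -0.4, -0.4]
finger_gap: 0.601
```

Emit:
send_rows([
  [[0,0,0,0],[0,0,0,0],[0,0,0,0],[0,0,0,0],[0,0,0,0],[0,0,0,0],[0,0,0,0],[0,0,0,0],[0,0,0,0],[0,0,0,0]],
], jaw=0, grip_force=70)

```text
time: 3.87
position: [0.4675, -0.1315, 0.0435]
ee_rot: [0.959, 1.57, -0.264]
contact_force: [-0.9, 0.2, 7.0]
finger_gap: 0.106
```

Emit:
send_rows([
  [[-0.3,0,0,0],[-0.5,0,0,0],[-0.7,0,0,0],[-0.8,0,0,0],[-0.8,0,0,0],[-0.8,0,0,0],[-0.8,0,0,0],[-0.8,0,0,0],[-0.6,0,0,0],[-0.4,0,0,0],[0,0,0,0],[0,0,0,0]],
])

```text
time: 4.87
position: [0.4672, -0.1315, 0.2056]
ee_rot: [0.844, 1.57, -0.379]
contact_force: [1.1, 0.7, -1.3]
finger_gap: 0.111
```

```bash
python3 - <<'E'
from h import *
y=.2066; ex=np.array([np.cos(y),np.sin(y),0]);ey=np.array([-np.sin(y),np.cos(y),0])
c=np.array([.51295,.2652,0]); T=c+.0785*ey; T[2]=.13; print(T)
delta(T,-np.pi/2+y)
s=snap('scene'); cv2.imwrite('pics/lift.png',cv2.resize(s['image'][80:310,320:560],None,fx=2.5,fy=2.5))
E
```

```text
[0.49684703 0.34203062 0.13      ]
units [  3.02   5.05 -18.3 ] spin 1.77 pos [ 0.4672 -0.1315  0.2056] F [ 1.1  0.7 -1.3] gap 0.111 t 4.8667
```

View pics/lift.png

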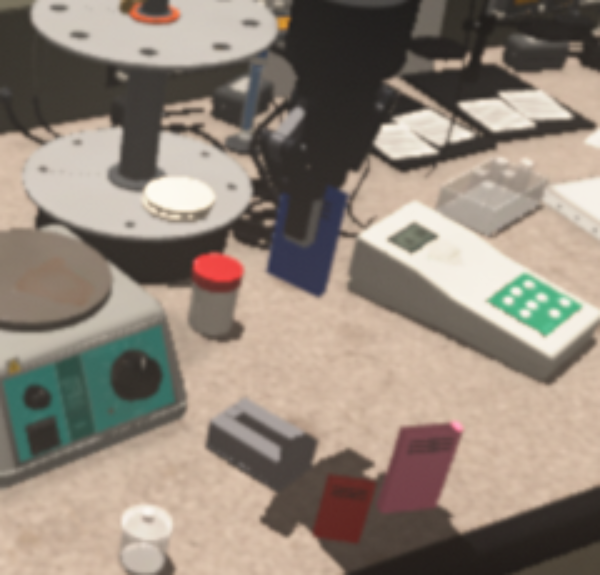

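The lift picture shows the spacer upright in the fingers, roughly centred at (305,240), and the slot at (262,430) empty. Next I carry it over the front edge of the hot plate with its bottom about 168 mm up.

Emit:
send_rows([
  [[0,0,0,0.9],[0,0,0,0.87],[0,0.15,-0.6,0],[0,0.28,-1,0],[0,0.28,-1,0],[0,0.28,-1,0],[0,0.28,-1,0],[0,0.28,-1,0],[0,0.28,-1,0],[0,0.28,-1,0],[0,0.28,-1,0],[0,0.28,-1,0],[0,0.28,-1,0],[0,0.28,-1,0],[0,0.28,-1,0],[0,0.28,-1,0],[0,0.28,-1,0],[0,0.28,-1,0],[0,0.28,-1,0],[0,0.28,-1,0]],
])

```text
time: 6.58
position: [0.4963, 0.3251, 0.2038]
ee_rot: [-1.189, 1.568, -2.553]
contact_force: [0.4, 0.2, -0.1]
finger_gap: 0.107
```

Emit:
send_rows([
  [[0,0.14,-0.7,0],[0.2,0,0,0],[0.5,0,0,0],[0.6,0,0,0],[0.6,0,0,0],[0.6,0,0,0],[0.5,0,0,0],[0.2,0,0,0],[0,0,0,0],[0,0,0,0],[0,0,0,0],[0,0,0,0]],
])

```text
time: 7.58
position: [0.4973, 0.3425, 0.1263]
ee_rot: [2.006, 1.57, 0.642]
contact_force: [0.4, 1.0, -1.8]
finger_gap: 0.107
```

```bash
python3 - <<'E'
from h import *
delta([.4968,.3420,.08],-np.pi/2+.2066)
s=snap('scene');t=snap('top')
cv2.imwrite('pics/a_s.png',s['image']);cv2.imwrite('pics/a_t.png',t['image'])
a=s['image'][180:350,130:300]; b=t['image'][205:305,140:240]
cv2.imwrite('pics/ins.png',np.hstack([cv2.resize(a,(400,400),interpolation=cv2.INTER_CUBIC),cv2.resize(b,(400,400),interpolation=cv2.INTER_CUBIC)]))
E
```

```text
units [ 1.85 -0.02  0.02] spin 0.0 pos [0.4973 0.3425 0.1263] F [ 0.4  1.  -1.8] gap 0.107 t 7.5833
```

View pics/ins.png

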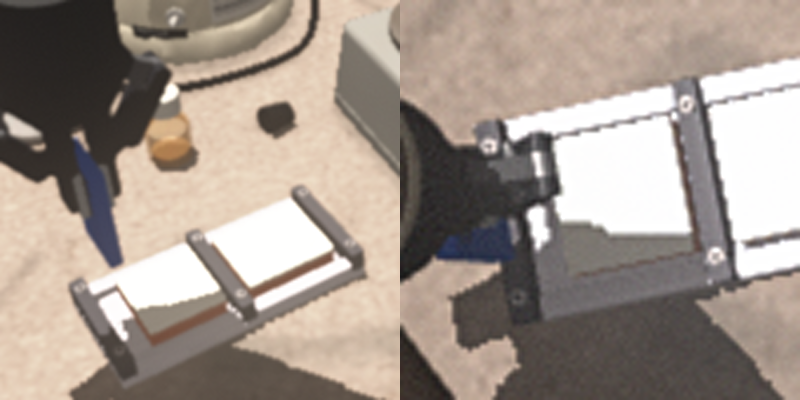

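The view shows the spacer about 90 mm above the tray near the left gap, with the gap visible left of tile_a at left crop (110,310). I'll check the spacer's actual corners and the tile edge against what I predicted.

```bash
python3 - <<'E'
from h import *
s=snap('scene'); o=ctrl.observe(); p=o['position']
y=.2066; ex=np.array([np.cos(y),np.sin(y),0]);ey=np.array([-np.sin(y),np.cos(y),0])
cr=lambda q:((np.array(q)-[130,180])*400/170).round(0)
for z in (p[2]-.0375,p[2]+.0425):
  for a in(-.023,.023):
    for b in(-.005,.005): 
        q=p+a*ex+b*ey; q[2]=z; print('spacer',round(z,3),a,b,cr(proj(s,q)),proj(s,q).round(1))
m=cv2.inRange(cv2.cvtColor(s['image'],cv2.COLOR_BGR2HSV),(108,110,30),(128,255,255)); m[:,250:]=0
k,l,st,c=cv2.connectedComponentsWithStats(m); i=1+st[1:,4].argmax(); pts=np.argwhere(l==i)[:,::-1].astype(np.int32)
h=cv2.approxPolyDP(cv2.convexHull(pts),1.5,True)[:,0]; print('mask hull',st[i],h.tolist(),[cr(x).tolist() for x in h])
c=np.array([.51295,.2652,0]); g=lambda x,y_,z=.026: (lambda q:(((q-c)@ex).round(4),((q-c)@ey).round(4)))(ray(s,130+(x+.5)*.425-.5,180+(y_+.5)*.425-.5,z))
for n,q in dict(tileTL=(118,288),tileBL=(152,345),tileTR=(190,243),tileBR=(228,300),scr1=(80,289),scr2=(123,362),scr3=(196,238),scr4=(240,299)).items(): print(n,g(*q))
E
```

```text
spacer 0.089 -0.023 -0.005 [122. 264.] [182.  292.1]
spacer 0.089 -0.023 0.005 [108. 270.] [176.  294.6]
spacer 0.089 0.023 -0.005 [ 96. 225.] [170.8 275.7]
spacer 0.089 0.023 0.005 [ 82. 231.] [164.9 278.1]
spacer 0.169 -0.023 -0.005 [102. 173.] [173.2 253.6]
spacer 0.169 -0.023 0.005 [ 86. 179.] [166.7 256.1]
spacer 0.169 0.023 -0.005 [ 74. 136.] [161.6 237.6]
spacer 0.169 0.023 0.005 [ 59. 141.] [155.3 239.9]
mask hull [ 52 208   2   2   4] [[53, 209]] [[-181.0, 68.0]]
tileTL (np.float64(0.0211), np.float64(0.0699))
tileBL (np.float64(-0.0439), np.float64(0.0721))
tileTR (np.float64(0.0347), np.float64(0.0057))
tileBR (np.float64(-0.0355), np.float64(0.0091))
scr1 (np.float64(0.0358), np.float64(0.0931))
scr2 (np.float64(-0.0468), np.float64(0.0947))
scr3 (np.float64(0.0372), np.float64(-0.0005))
scr4 (np.float64(-0.0396), np.float64(0.0015))
```

The predicted bottom corner (122,264) matches the seen one (120,265). Tile_a's left face is at tray y ≈ 0.0705 and the TCP at 0.0789, the middle of the gap, so I'm descending.

Emit:
send_rows([
  [[0.3,0,0,0],[0.5,0,0,0],[0.5,0,0,0],[0.5,0,0,0],[0.4,0,0,0],[0.3,0,0,0],[0.2,0,0,0],[0.2,0,0,0],[0,0,0,0],[0,0,0,0],[0,0,0,0]],
])

```text
time: 8.65
position: [0.4972, 0.3425, 0.0535]
ee_rot: [1.98, 1.57, 0.616]
contact_force: [0.5, -0.1, -0.6]
finger_gap: 0.108
```

Emit:
send_rows([
  [[0.1,0,0,0],[0.08,0,0,0],[0.05,0,0,0],[0.04,0,0,0],[0,0,0,0],[0,0,0,0]],
])

```text
time: 9.15
position: [0.4968, 0.3422, 0.0462]
ee_rot: [-0.844, 1.571, -2.208]
contact_force: [-0.1, 0.0, -0.6]
finger_gap: 0.107
```

Free of contact so far, with the bottom about 1 mm above the floor. I'll creep down until it touches.

Emit:
send_rows([
  [[0.03,0,0,0],[0.02,0,0,0],[0,0,0,0],[0,0,0,0]],
])

```text
time: 9.48
position: [0.497, 0.3423, 0.0456]
ee_rot: [1.658, 1.57, 0.294]
contact_force: [-1.7, -0.3, 4.3]
finger_gap: 0.109
```

Emit:
send_rows([
  [[0.02,0,0,0],[0.02,0,0,0],[0,0,0,0],[0,0,0,0]],
])

```text
time: 9.82
position: [0.497, 0.3423, 0.0456]
ee_rot: [1.561, 1.57, 0.197]
contact_force: [-4.0, -3.6, 15.0]
finger_gap: 0.111
```

Floor contact came at the predicted height. I ease the downward load a little and slide sideways (+z of the tool).

Emit:
send_rows([
  [[-0.04,0,0,0],[0,0,0.04,0],[0,0,0.04,0],[0,0,0.04,0],[0,0,0.04,0],[0,0,0.04,0],[0,0,0,0],[0,0,0,0]],
])

```text
time: 10.48
position: [0.4983, 0.3384, 0.0456]
ee_rot: [2.39, 1.569, 1.026]
contact_force: [-0.7, 2.7, 4.6]
finger_gap: 0.107
```

Emit:
send_rows([
  [[0,0,0.03,0],[0,0,0.03,0],[0,0,0.02,0],[0,0,0,0],[0,0,0,0]],
])

```text
time: 10.9
position: [0.4986, 0.3368, 0.0456]
ee_rot: [2.473, 1.568, 1.109]
contact_force: [-0.0, 3.9, 5.5]
finger_gap: 0.11
```

```bash
cat >> h.py <<'E'
def st():
    y=.2066; ex=np.array([np.cos(y),np.sin(y),0]);ey=np.array([-np.sin(y),np.cos(y),0]);c=np.array([.51295,.2652,0])
    o=ctrl.observe(); p=o['position']; f=np.array(o['contact_force']); R=Ro.from_euler('xyz',o['ee_rot']).as_matrix()
    print('tray x,y',((p-c)@ex).round(4),((p-c)@ey).round(4),'z',p[2].round(4),'F x,y,z',(f@ex).round(1),(f@ey).round(1),f[2].round(1),'yaw err',(np.arctan2(R[1,2],R[0,2])+np.pi/2-y).round(4),'down',R[:,0].round(3),o['time'])
E
python3 -c "
from h import *
st()"
```

```text
tray x,y 0.0007 0.073 z 0.0456 F x,y,z 0.8 3.8 5.5 yaw err 0.0007 down [ 0.001  0.002 -1.   ] 10.9
```

Emit:
send_rows([
  [[0,0,0.03,0],[0,0,0.03,0],[0,0,0,0],[0,0,0,0]],
])

```text
time: 11.23
position: [0.4989, 0.3353, 0.0456]
ee_rot: [2.467, 1.568, 1.103]
contact_force: [-0.9, 2.9, 5.8]
finger_gap: 0.107
```

Emit:
send_rows([
  [[0,0,0.02,0],[0,0,0.02,0],[0,0,0,0],[0,0,0,0]],
])

```text
time: 11.57
position: [0.4991, 0.3345, 0.0456]
ee_rot: [2.497, 1.568, 1.134]
contact_force: [-1.9, 3.5, 4.9]
finger_gap: 0.107
```

```bash
python3 -c "
from h import *
st()"
```

```text
tray x,y 0.0007 0.0707 z 0.0456 F x,y,z -1.1 3.8 4.9 yaw err 0.0008 down [ 0.001  0.003 -1.   ] 11.5667
```

Near the wall; the force still reads as sliding friction. I continue in 0.5 mm steps.

Emit:
send_rows([
  [[0,0,0.02,0],[0,0,0,0],[0,0,0,0]],
])

```text
time: 11.82
position: [0.4991, 0.3344, 0.0456]
ee_rot: [2.574, 1.568, 1.211]
contact_force: [-1.1, 4.7, 4.1]
finger_gap: 0.104
```

Emit:
send_rows([
  [[0,0,0.02,0],[0,0,0,0],[0,0,0,0]],
])

```text
time: 12.07
position: [0.4991, 0.3344, 0.0457]
ee_rot: [2.626, 1.567, 1.264]
contact_force: [-0.9, 6.7, 3.7]
finger_gap: 0.105
```

Emit:
send_rows([
  [[0,0,0.02,0],[0,0,0,0],[0,0,0,0]],
])

```text
time: 12.32
position: [0.4991, 0.3343, 0.0456]
ee_rot: [2.677, 1.566, 1.315]
contact_force: [-1.7, 8.3, 3.0]
finger_gap: 0.11
```

```bash
python3 -c "
from h import *
st()"
```

```text
tray x,y 0.0006 0.0705 z 0.0456 F x,y,z 0.0 8.5 3.0 yaw err 0.0017 down [ 0.001  0.004 -1.   ] 12.3167
```

The TCP has stopped at y = 0.0705 and the force rises with each command, so the tile is against the wall. I press a bit more, to about 12 N, and look.

Emit:
send_rows([
  [[0,0,0.02,0],[0,0,0.02,0],[0,0,0,0],[0,0,0,0],[0,0,0,0],[0,0,0,0]],
])

```text
time: 12.82
position: [0.4991, 0.3342, 0.0457]
ee_rot: [2.723, 1.565, 1.361]
contact_force: [-1.3, 10.3, 1.8]
finger_gap: 0.107
```

```bash
python3 - <<'E'
from h import *
st()
s=snap('scene');t=snap('top')
a=s['image'][220:350,140:300]; b=t['image'][205:305,155:285]
cv2.imwrite('pics/fin.png',np.vstack([cv2.resize(a,None,fx=2.3,fy=2.3,interpolation=cv2.INTER_CUBIC),cv2.resize(b,(368,283),interpolation=cv2.INTER_CUBIC)]))
st()
E
```

```text
tray x,y 0.0006 0.0704 z 0.0457 F x,y,z 0.8 10.3 1.8 yaw err 0.0023 down [ 0.001  0.005 -1.   ] 12.8167
tray x,y 0.0006 0.0704 z 0.0456 F x,y,z -0.4 10.1 2.0 yaw err 0.0023 down [ 0.001  0.005 -1.   ] 12.9167
```

View pics/fin.png

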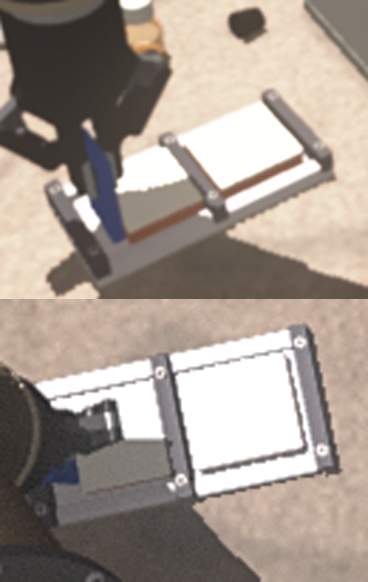

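The last picture shows the spacer down in the gap against tile_a, no gap left at the middle wall (lower view, around (170,420)), and the right-hand tile as before. I add a touch of down and push for margin, then hold.

Emit:
send_rows([
  [[0.01,0,0.01,0],[0,0,0,0],[0,0,0,0],[0,0,0,0],[0,0,0,0],[0,0,0,0],[0,0,0,0],[0,0,0,0]],
])

```text
time: 13.58
position: [0.4991, 0.3342, 0.0456]
ee_rot: [2.722, 1.565, 1.36]
contact_force: [-1.4, 10.1, 3.7]
finger_gap: 0.106
```

```bash
python3 - <<'E'
from h import *
st()
f=np.array(ctrl.observe()['contact_force'])
if 7<np.hypot(*f[:2])<17 and f[2]<15: print(ctrl.sign_off())
E
```

```text
tray x,y 0.0006 0.0704 z 0.0456 F x,y,z 0.7 10.1 3.7 yaw err 0.0024 down [ 0.001  0.006 -1.   ] 13.5833
the job is handed in; nothing more can be done
None
```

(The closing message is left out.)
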